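Release the ratchet lock and tip the tray into the food caddy

ROBOT

A 6-joint arm with a two-finger parallel gripper is mounted at the origin on a cart in front of the work surface, level with it; the furniture and walls round the work are solid. World frame = base frame: x ahead of the robot, y to its left, z up, the work surface at z = 0. Lengths are in mm, angles in rad, forces in N, time in s.
With the tool pointing down it reaches from about 375 to 925 mm from the base axis. Payload 5.7 kg.
Tool frame: the origin (TCP) lies at the very end of the fingers, on their centre line; the grasp point (between the pads) lies 19 mm behind it (arm.hold_point_z is the distance from the TCP to the grasp point, in mm); z points along the fingers, y is the line along which they close (so a half turn about z gives the same grasp; the last joint's range is limited). The gripper opens to 88 mm and grips with 3 to 60 N. Pads are 20 mm wide; open, the fingers measure 115 mm over their backs; the gripper's body (75 mm by 178 mm) begins 61 mm behind the grasp point.
Start: joints at [1.076, 0.359, 1.51, -0, 1.272, -0.115], TCP at [222.431, 557.213, 222.623] pointing down, gripper open.
Joint ranges: [-2.97, 2.97], [-1.01, 2.36], [0.21, 2.38], [-0.96, 4.11], [0.2, 2.71], [-2.98, 2.98]. Speed limits (rad/s): [2.39, 2.39, 3.14, 3.14, 3.14, 3.14].

INTERFACE

Orientations are given as a unit quaternion [w, x, y, z].
In Python, from station import arm, optics gives the robot as it stands.
- The arm moves only by the shell command python3 -m inch 'ROWS' [FORCE]. ROWS is JSON, a list that holds one entry, the list of rows, each a list of 5 numbers: the opening, from 0 (shut) to 1 (fully open), then the shift along the tool's x, y, z in mm, then the turn about the tool's z in rad. In form: [[[gripper, x, y, z, roll], ...]]. A call has 1 to 20 rows; each row shifts and turns the commanded pose from where the row before left it, along the tool's axes as they then stand; what a row does not reach is not made up. A row lasts 1/12 s, in which the tool goes at most 41.7 mm and 7.16 degrees, less where a joint would pass 70% of its speed; a pose out of reach is approached as far as the arm can. A call is refused whole if a number of a shift passes 41.7 or a number of a turn 0.125, either way. A call with a gripper value outside its range is refused whole. The fingers move at their own pace and stop on an object; FORCE is the grip in N (left out, the last holds). Time passes only in rows, so rows that do not move let the fingers close. It gives the time, the measured TCP pose, the force, the opening and the grip force at its end, in the units of the state.
- arm.observe(): the state, without advancing time (a new reading comes with each control period).
- optics.camera(name): name is "side" or "top" or "wrist"; returns (picture, depth): 400x640x3 uint8, blue, green, red; 400x640 float32, mm along the optical axis (not along the pixel's ray), 0 where there is no reading.
- optics.camera_params(name): a dict with "fx", "fy", "cx", "cy" (pixels), "R" (3x3) and "t" (3): a world point X has camera coordinates R X + t; the wrist camera has in their place "T_tool_cam" (4x4, takes a point from camera to tool coordinates, whose origin is the TCP and whose axes are the flange's). Camera axes: x right, y down, z forward; pixel columns grow to the right and rows downward; lengths in mm; the calibration is good to about 2 mm. The wrist camera is an equidistant fisheye: a pixel r from the principal point sees the ray r / f radians off the axis. A picture is of the moment at which its call begins: read the wrist's pose just before it. camera_params takes no time and is no camera call.
- arm.close_job(): hands the job in; it is judged then, once.
The state is a dict: "time_s": time; "joints": joint angles; "joint_velocities": joint speeds; "joint_efforts": joint torques, N m; "tcp_pos": TCP position; "ee_rot": TCP orientation; "contact_force": force on the tool from outside, world axes, zero at the start; "torque": the same for the moment, N m; "gripper_width": finger opening in mm; "finger_force": force on a finger pad.
Only numpy, scipy, OpenCV 4.12 (cv2) and the standard library are available. Lean on these libraries where they do the work, as an engineer would, in place of code of your own. Each camera call takes 0.05 s, during which the arm holds its last target. There are 200 camera calls.

TASK

Empty the locked tipping tray into the green caddy. Flip the red pawl up and right over so that it stays open, push the toothed bar out by its blue end tab until it stops, then push the yellow lever over to tip the tray until both the lemon and the garlic have gone into the caddy, and let the tray come back level. Do not touch the food with the gripper, and leave the bottle, mill, tin and mug as they stand.

Things in the scene. Friction and masses are not known exactly. Their poses are not given: they have to be found in the camera images.
- stand: Fixed grey stand of the tipping tray; place and yaw vary. Origin at worktop height below the middle of the tray's hinge axis. +y: the way the tray tips out, toward the caddy; +x: from the toothed bar (robot side, x -75 mm) to the tipping lever (far side, x +70 mm); z up. At yaw 0 its axes are the world's.
- tray_hinge (a point): Middle of the tray's hinge axis, 95 mm above the stand's origin, axes like the stand's; the axis runs along x. The aluminium tray is 104 mm wide (x), reaches from y -125 to +45 mm, floor top at z 105 mm and rim at 136 mm above the worktop, open at its +y end.
- pawl_pin (a point): Middle of the pin on which the pawl turns, at stand (-75, -5, 141) mm, axes like the stand's, pin along x. The pawl's nose is 50 mm behind it (-y). The grey ears that carry it reach up to z 151 mm, y -15 to +5 mm.
- pawl (a joint): Red pawl (rad): 0 to 0.2 = nose down in the teeth, 1.85 = flipped over toward +y against its stop. Only its weight (80 g) holds it: past about 0.9 it falls over by itself and stays open; short of that it falls back. While the nose is down the bar cannot move toward +y by more than a tooth (14 mm).
- pawl_tab (a point): Middle of the red upright tab on the pawl: 24 mm wide (x), 8 thick (y), 48 tall; nose down it is at about stand (-75, -15, 179) mm, top near z 203. Push its -y face toward +y with about 1 N, fingertips at z 175 to 182 mm, until the finger's front face is at y +30 mm: nose and tab swing up and over the pin. Then draw the finger straight up. Lower pushes jam. Axes turn with the pawl.
- bar (a joint): Travel of the steel toothed bar (m): starts at 0 to 0.015, slides toward stand +y to its stop at 0.08; friction about 2.5 N. Its rear end lies over a lug on the tray side and keeps the tray from tipping until about 0.05.
- bar_pad (a point): Middle of the blue upright tab at the rear end of the bar: 24 mm wide (x), 8 mm thick (y), 44 mm tall, at stand (-75, -135 + travel, 146) mm, bottom on the bar's top surface at z 123 mm, top at z 166 mm. Push its -y face toward +y. Same axes as the stand.
- tray (a joint): Tilt of the tray (rad): 0 = level at rest, 1.05 = fully tipped toward +y. When let go it falls back level by its own weight (0.4 kg). The food may need up to the full tilt to slide off.
- lever_pad (a point): Middle of the yellow pad on top of the tray's tipping lever: 28 mm wide (x), 10 mm thick (y), 42 mm tall; with the tray level at stand (70, -17, 194) mm. It is 100 mm from the hinge axis and turns with the tray: at full tilt it is at stand (70, +77, 159) mm. Push its -y face toward +y; about 2 to 4 N is needed. Keep wrist and gripper clear of the wall boiler beyond it: world y under 0.22, front face at x 0.67, underside at z 0.29.
- caddy: Fixed green open caddy, 164 x 180 mm outside, walls 5 mm thick and 85 mm high, only 50 mm on the side under the tray's lip. Origin at the centre of its underside, axes like the stand's, about 113 mm ahead (+y) of the stand's origin.
- lemon_mid (a point): Centre of the yellow lemon, 80 x 57 x 56 mm, 0.12 kg, loose on the tray.
- garlic_mid (a point): Centre of the garlic bulb, 57 x 59 x 58 mm, 0.04 kg, loose on the tray.
- sauce_bottle: Bystander: standing sauce bottle, 62 mm across, 235 mm tall, origin under its centre, behind the tray.
- pepper_mill: Bystander: wooden pepper mill, 58 mm across, 170 mm tall, origin under its centre, on the far side.
- tin: Bystander: low tin, 75 mm across, 58 mm tall, origin under its centre, on the far side.
- mug: Bystander: mug, 83 x 110 mm, 89 mm tall, origin under its centre, past the caddy.
- lemon: The lemon itself; origin at the middle of its underside as it lies at the start.
- garlic: The garlic itself; origin at the middle of its underside as it lies at the start.
Not all that is in view belongs to the job. There is more than one size of the lemon; the job needs the largest.

How it is judged:
By the outcome, as a careful person would: the job done as asked, in the order asked, and still so for the second after the job is handed in, with the robot touching nothing.
It also fails if it takes over 48 s, if anything falls off the work surface, if the arm or the gripper's body presses on something with over 40 N, if the wrist force passes 120 N, or if a joint passes its speed limit or range.

## Working session

There is one attempt and no reset: what is moved stays moved. The work goes in short steps, Python scripts to look and compute and a shell command to move; the robot and the scene stay as the last step left them, time stands still between calls to the robot, and variables do not carry over. Pictures are saved under pics/ and viewed, at most 10 in all, crops included, and the job is handed in when it is done.

```bash
ls; mkdir -p pics
python3 - <<'E'
from station import arm, optics
import cv2,numpy as np
s=arm.observe();print(s['time_s'],s['tcp_pos'],s['ee_rot'],s['gripper_width'])
for n in('side','top'):
    p,d=optics.camera(n);cv2.imwrite(f'pics/{n}0.png',p);np.save(f'pics/{n}0.npy',d)
    print(n,optics.camera_params(n))
E
```

```text
pics
0.0 [222.14087686 556.65099945 221.82824598] [-2.61953682e-04  1.88764341e-01  9.82022011e-01 -8.51233483e-04] 87.86995719091644
side {'fx': 371.00022870974624, 'fy': 371.00022870974624, 'cx': 316.1968182222691, 'cy': 199.2536501617086, 'R': array([[-0.73656714,  0.67619567,  0.01510875],
       [ 0.50137796,  0.5608622 , -0.65882754],
       [-0.45397025, -0.47769553, -0.75214227]]), 't': array([ 211.41031371, -351.28007599, 1403.38288221])}
top {'fx': 428.7891667852998, 'fy': 428.7891667852998, 'cx': 329.00012345919487, 'cy': 197.30630447616448, 'R': array([[-0.02235637, -0.99940122, -0.02640814],
       [-0.99030331,  0.02576007, -0.1365129 ],
       [ 0.13711143,  0.02310013, -0.99028624]]), 't': array([ 307.43124863,  552.56453677, 1205.11201602])}
```

View pics/side0.png

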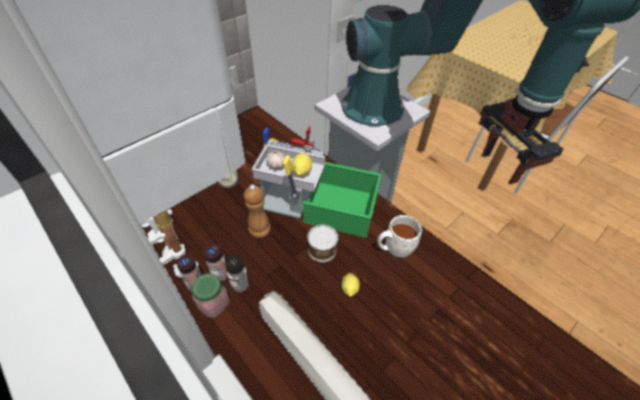

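View pics/top0.png

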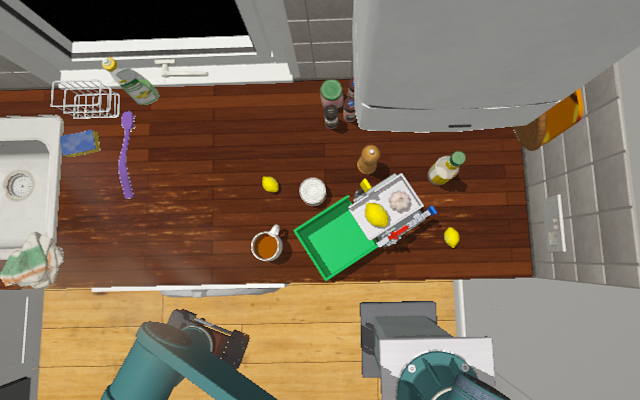

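The top view shows the tray at about (390,205) with a lemon at (377,215) and garlic at (400,201). The caddy is at (338,238), the red pawl at (398,235), the blue tab at (433,211) and the yellow lever pad at (365,185). There are three lemons: (377,215) on the tray, and (271,184) and (452,238) loose on the worktop. The one on the tray fits because it looks largest and lies on the tray. I'll confirm that with a crop and measure it.

```bash
cat > h.py <<'E'
import numpy as np,cv2
from station import arm,optics
def cloud(n,d):
    c=optics.camera_params(n);v,u=np.mgrid[:400,:640]
    P=np.stack([(u-c['cx'])/c['fx']*d,(v-c['cy'])/c['fy']*d,d],-1)
    return (P-c['t'])@c['R']   # R^T (P-t)
E
python3 - <<'E'
from h import *
for n,roi in(('top',(290,150,470,285)),('side',(225,115,400,260))):
    p=cv2.imread(f'pics/{n}0.png');d=np.load(f'pics/{n}0.npy');X=cloud(n,d)
    h=cv2.cvtColor(p,cv2.COLOR_BGR2HSV).astype(int);H,S,V=h[...,0],h[...,1],h[...,2]
    R=np.zeros(d.shape,bool);R[roi[1]:roi[3],roi[0]:roi[2]]=1;R&=d>0
    for nm,m in dict(red=((H<6)|(H>174))&(S>170)&(V>80)&(X[...,2]>100),blue=(H>100)&(H<125)&(S>140)&(X[...,2]>80),yel=(H>20)&(H<33)&(S>150)&(V>100),green=(H>50)&(H<80)&(S>150)).items():
        m=(m&R).astype(np.uint8);k,L,st,c=cv2.connectedComponentsWithStats(m)
        for i in range(1,k):
            if st[i,4]<12: continue
            Q=X[L==i];print(n,nm,st[i,4],c[i].round(0),'med',np.median(Q,0).round(),'lo',np.percentile(Q,3,0).round(),'hi',np.percentile(Q,97,0).round())
    # caddy
    m=R&(H>50)&(H<80)&(S>150)
    Q=X[m];W=Q[(Q[:,2]>75)&(Q[:,2]<95)];r=cv2.minAreaRect(W[:,:2].astype(np.float32));print('caddy rim',r)
a=cv2.imread('pics/top0.png')[150:285,255:470];cv2.imwrite('pics/crop0.png',cv2.resize(a,None,fx=3.6,fy=3.6,interpolation=2))
E
```

```text
top red 98 [397. 233.] med [446. 122. 152.] lo [431.  92. 144.] hi [462. 137. 206.]
top blue 51 [432. 210.] med [503.  23. 163.] lo [494.  16. 134.] hi [513.  29. 169.]
top yel 38 [450. 166.] med [611. -21. 182.] lo [607. -36. 173.] hi [625. -16. 193.]
top yel 90 [439. 180.] med [596. -18.  75.] lo [592. -38.  33.] hi [606.  -7. 109.]
top yel 100 [365. 185.] med [568. 197. 204.] lo [555. 184.  -1.] hi [618. 206. 218.]
top yel 427 [376. 215.] med [495. 170. 154.] lo [468. 143. 140.] hi [525. 194. 163.]
top yel 238 [451. 237.] med [437. -54.  35.] lo [414. -73.   1.] hi [463. -40.  44.]
top green 3602 [334. 239.] med [438. 282.   7.] lo [348. 189.   2.] hi [535. 372.  91.]
caddy rim ((440.0531311035156, 275.7832946777344), (165.89276123046875, 177.8096160888672), 31.621185302734375)
side red 65 [299. 142.] med [455. 107. 149.] lo [444.  93. 141.] hi [468. 132. 163.]
side blue 49 [266. 135.] med [510.  28. 154.] lo [497.  18. 135.] hi [514.  31. 165.]
side yel 100 [289. 166.] med [568. 201. 192.] lo [526. 172. 136.] hi [580. 209. 213.]
side yel 29 [307. 165.] med [500. 193. 147.] lo [48
[... 1187 characters left out ...]
215.] med [532. 285.  51.] lo [525. 267.  32.] hi [543. 296.  69.]
side green 14 [342. 214.] med [503. 330.  74.] lo [497. 325.  67.] hi [507. 342.  84.]
side green 21 [332. 222.] med [517. 309.  30.] lo [510. 299.  22.] hi [523. 321.  41.]
side green 18 [364. 227.] med [470. 386.  38.] lo [466. 381.  16.] hi [473. 389.  67.]
side green 24 [353. 227.] med [486. 361.  31.] lo [480. 356.   9.] hi [489. 366.  47.]
side green 12 [340. 227.] med [502. 332.  18.] lo [500. 325.  14.] hi [508. 339.  32.]
side green 12 [348. 227.] med [493. 348.  25.] lo [490. 342.  15.] hi [496. 354.  36.]
caddy rim ((442.5093078613281, 278.1651611328125), (163.3669891357422, 168.49517822265625), 30.822481155395508)
```

View pics/crop0.png

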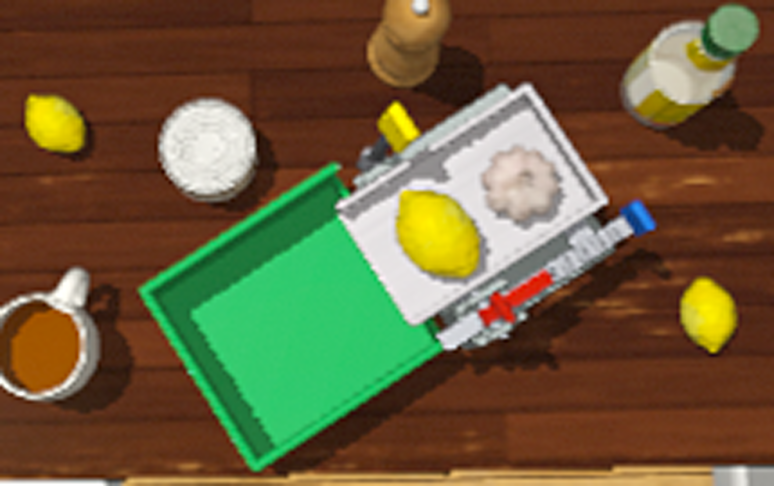

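The crop confirms it. The tray lemon covers 427 px, against 238 px for the loose one at (452,238), and the one at (271,184) looks just as small, so the tray lemon is the largest. The fit gives a stand yaw of about 31.3° with its origin near (500,180). The blue pad and yellow pad positions agree with that to within about 3 mm.

```bash
cat >> h.py <<'E'
from scipy.spatial.transform import Rotation as Ro
YAW=np.radians(31.3);O=np.array([499.6,180.2,0])
S=Ro.from_euler('z',YAW).as_matrix()
def show():
    s=arm.observe();q=s['ee_rot'];R=Ro.from_quat([q[1],q[2],q[3],q[0]]).as_matrix()
    yw=np.degrees(np.arctan2(R[1,1],R[0,1]))
    print('t',round(s['time_s'],2),'stand',(S.T@(s['tcp_pos']-O)).round(1),'w',s['tcp_pos'].round(0),'tool-y yaw',yw.round(1),'F(stand)',(S.T@s['contact_force']).round(1),'w',round(s['gripper_width'],1))
E
python3 - <<'E'
from h import *
show();print(optics.camera_params('wrist')['T_tool_cam'].round(2))
# fine check of the tabs in the stand frame
for n in('top','side'):
    p=cv2.imread(f'pics/{n}0.png');d=np.load(f'pics/{n}0.npy');X=(cloud(n,d)-O)@S
    h=cv2.cvtColor(p,cv2.COLOR_BGR2HSV).astype(int);H,Sa=h[...,0],h[...,1];ok=d>0
    for nm,m in dict(red=((H<6)|(H>174))&(Sa>170)&(X[...,2]>165),blue=(H>100)&(H<125)&(Sa>140)&(X[...,2]>135),yel=(H>20)&(H<33)&(Sa>150)&(X[...,2]>180)).items():
        m=m&ok&(abs(X[...,0])<100)&(abs(X[...,1])<160);Q=X[m]
        if len(Q):print(n,nm,len(Q),Q.mean(0).round(1),np.percentile(Q,[5,95],0).round(1).tolist())
E
```

```text
t 0.1 stand [-41.4 465.9 221.9] w [222. 557. 222.] tool-y yaw 68.2 F(stand) [-0.4 -0.6 -1. ] w 87.9
[[   0.     -0.96   -0.27   75.12]
 [   1.      0.     -0.     -0.42]
 [   0.     -0.27    0.96 -161.19]
 [   0.      0.      0.      1.  ]]
top red 27 [-77.9 -12.  201.7] [[-86.5, -15.9, 182.7], [-69.3, -8.8, 206.8]]
top blue 49 [ -78.4 -136.1  158. ] [[-88.3, -140.8, 137.0], [-68.8, -133.7, 168.5]]
top yel 80 [ 65.7 -20.  206.3] [[53.9, -27.6, 183.7], [77.3, -14.2, 217.7]]
side red 3 [-67.2 -11.  189.5] [[-67.8, -14.3, 170.2], [-66.5, -8.9, 201.6]]
side blue 47 [ -72.6 -135.4  152.9] [[-85.2, -139.3, 137.2], [-66.0, -132.8, 164.6]]
side yel 74 [ 72.9 -17.8 198.5] [[61.0, -24.2, 182.2], [81.0, -13.6, 212.8]]
```

```bash
python3 -m inch '[[[0,0,0,-3,-0.116],[0,0,0,-3,-0.116],[0,0,0,-3,-0.116],[0,0,0,-3,-0.116],[0,0,0,-3,-0.116],[0,0,0,-3,-0.116],[0,0,0,-3,-0.116],[0,0,0,-3,-0.116],[0,0,0,0,0],[0,0,0,0,0]]]' 10; python3 -c "from h import *;show()"
```

```text
time_s: 0.93
tcp_pos: [222.4, 557.1, 246.4]
ee_rot: [-0.0, -0.269, 0.963, -0.0]
contact_force: [-0.5, 0.2, -0.3]
gripper_width: 24.5
finger_force: 0.0
t 0.93 stand [-41.1 466.1 246.4] w [222. 557. 246.] tool-y yaw 121.2 F(stand) [-0.3  0.5 -0.3] w 24.5
```

```bash
python3 -m inch '[[[0,2.3,-20,0,0],[0,2.3,-36,0,0],[0,2.3,-36,0,0],[0,2.3,-36,0,0],[0,2.3,-36,0,0],[0,2.3,-36,0,0],[0,2.3,-36,0,0],[0,2.3,-36,0,0],[0,2.3,-36,0,0],[0,2.3,-36,0,0],[0,2.3,-36,0,0],[0,2.3,-36,0,0],[0,2.3,-36,0,0],[0,2.3,-36,0,0],[0,2.3,-36,0,0],[0,0,0,0,0],[0,0,0,0,0]]]'; python3 -c "from h import *;show()"
```

```text
time_s: 2.35
tcp_pos: [466.5, 90.6, 246.3]
ee_rot: [-0.0, -0.267, 0.964, 0.0]
contact_force: [-0.5, 0.5, -0.7]
gripper_width: 0.7
finger_force: 0.0
t 2.35 stand [-74.8 -59.4 246.3] w [467.  91. 246.] tool-y yaw 121.0 F(stand) [-0.1  0.7 -0.7] w 0.7
```

```bash
python3 -m inch '[[[0,0,0,25,0],[0,0,0,25,0],[0,0,0,17,0],[0,0,8,0,0],[0,0,0,0,0],[0,0,0,0,0]]]'
python3 - <<'E'
from h import *
show()
p,_=optics.camera('wrist');q,_=optics.camera('side');q=cv2.resize(q[95:235,220:400],None,fx=2.9,fy=2.9)
p=cv2.resize(p,(640,400));out=np.zeros((590,800,3),np.uint8)
q=q[:400,:500];w=cv2.resize(p[60:400,150:500],(300,291));out[:q.shape[0],:q.shape[1]]=q;out[:291,500:]=w;cv2.imwrite('pics/b.png',out[:410])
E
```

```text
time_s: 2.85
tcp_pos: [461.6, 100.1, 180.4]
ee_rot: [0.0, -0.271, 0.963, 0.0]
contact_force: [0.9, 0.1, -0.3]
gripper_width: 0.7
finger_force: 0.0
t 2.85 stand [-74.1 -48.7 180.4] w [462. 100. 180.] tool-y yaw 121.5 F(stand) [ 0.8 -0.4 -0.3] w 0.7
```

View pics/b.png

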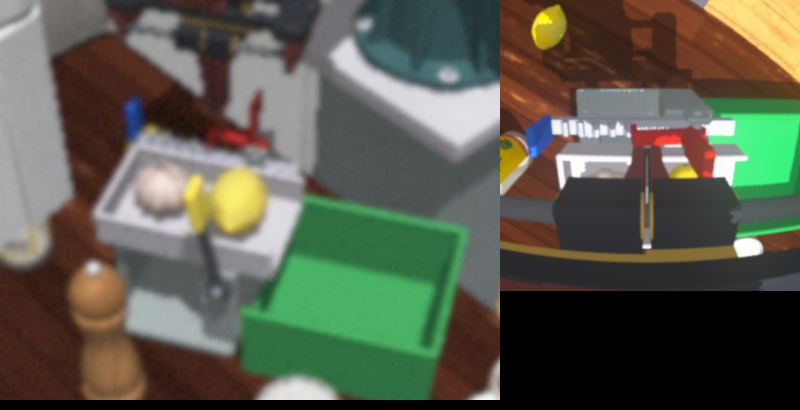

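The side view shows the closed fingers at (215,90), right behind the red tab at (257,110), in line and clear of everything else. Pushing the pawl over.

```bash
python3 -m inch '[[[0,0,6,1,0],[0,0,6,1,0],[0,0,6,0,0],[0,0,6,0,0],[0,0,6,0,0],[0,0,6,0,0]]]';python3 -c "from h import *;show()"; python3 -m inch '[[[0,0,6,0,0],[0,0,6,0,0],[0,0,6,0,0],[0,0,6,0,0],[0,0,6,0,0],[0,0,3,0,0],[0,0,0,0,0],[0,0,0,0,0]]]'
python3 - <<'E'
from h import *
show()
q,_=optics.camera('side');cv2.imwrite('pics/c.png',cv2.resize(q[95:235,220:400],None,fx=3,fy=3))
E
```

```text
time_s: 3.45
tcp_pos: [442.9, 130.1, 177.8]
ee_rot: [0.0, -0.271, 0.963, -0.0]
contact_force: [1.3, -1.1, -0.7]
gripper_width: 0.3
finger_force: 0.1
t 3.45 stand [-74.5 -13.3 177.8] w [443. 130. 178.] tool-y yaw 121.4 F(stand) [ 0.6 -1.6 -0.7] w 0.3
time_s: 4.12
tcp_pos: [425.9, 157.9, 177.7]
ee_rot: [0.0, -0.271, 0.963, -0.0]
contact_force: [0.2, -0.5, 0.0]
gripper_width: 0.6
finger_force: 0.0
t 4.12 stand [-74.6  19.2 177.7] w [426. 158. 178.] tool-y yaw 121.4 F(stand) [-0.1 -0.5  0. ] w 0.6
```

View pics/c.png

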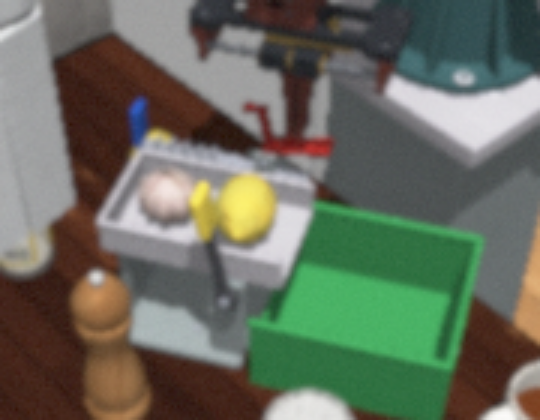

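The pawl has gone over: its nose stands up at (255,110) and the tab lies forward at (310,147). Next I draw straight up, move back behind the blue tab and lower.

```bash
python3 -m inch '[[[0,0,0,-15,0],[0,0,0,-25,0],[0,0,0,-30,0],[0,0,-20,0,0],[0,1,-35,0,0],[0,1,-35,0,0],[0,1,-35,0,0],[0,1,-35,0,0],[0,0,-22,0,0],[0,0,0,0,0],[0,0,0,25,0],[0,0,0,30,0],[0,0,0,25,0],[0,0,0,16,0],[0,0,0,0,0],[0,0,0,0,0]]]'; python3 -c "from h import *;show()"
```

```text
time_s: 5.5
tcp_pos: [516.4, 0.7, 151.2]
ee_rot: [-0.001, -0.271, 0.963, 0.001]
contact_force: [-0.1, 0.2, -0.1]
gripper_width: 0.2
finger_force: 0.0
t 5.5 stand [ -78.9 -162.1  151.2] w [516.   1. 151.] tool-y yaw 121.4 F(stand) [ 0.   0.3 -0.1] w 0.2
```

```bash
python3 -m inch '[[[0,0,6,0,0],[0,0,7,0,0],[0,0,7,0,0],[0,0,7,0,0],[0,0,7,0,0],[0,0,7,0,0],[0,0,7,0,0],[0,0,7,0,0],[0,0,7,0,0],[0,0,7,0,0],[0,0,7,0,0],[0,0,5,0,0],[0,0,4,0,0],[0,0,3,0,0]]]'; python3 -c "from h import *;show()";python3 -m inch '[[[0,0,3,0,0],[0,0,2,0,0],[0,0,2,0,0],[0,0,0,0,0]]]'; python3 -c "from h import *;show()"
```

```text
time_s: 6.67
tcp_pos: [471.2, 75.9, 151.6]
ee_rot: [-0.0, -0.271, 0.963, 0.0]
contact_force: [3.0, -1.1, 1.2]
gripper_width: 0.8
finger_force: 1.3
t 6.67 stand [-78.4 -74.4 151.6] w [471.  76. 152.] tool-y yaw 121.4 F(stand) [ 2.  -2.5  1.2] w 0.8
time_s: 7.0
tcp_pos: [469.9, 78.5, 151.9]
ee_rot: [0.001, -0.272, 0.962, -0.003]
contact_force: [6.4, -14.6, -2.1]
gripper_width: 0.4
finger_force: 7.7
t 7.0 stand [-78.3 -71.5 151.9] w [470.  78. 152.] tool-y yaw 121.5 F(stand) [ -2.1 -15.8  -2.1] w 0.4
```

The bar is at its stop: the tool halted at 16 N, which puts travel at about 80 mm. Now to the lever.

```bash
python3 -m inch '[[[0,0,-10,0,0],[0,0,-10,0,0],[0,0,0,-30,0],[0,0,0,-35,0],[0,0,0,-35,0],[0,-8,20,0,0],[0,-20,27,0,0],[0,-30,0,0,0],[0,-30,0,0,0],[0,-30,0,0,0],[0,-20,0,0,0],[0,-10,0,0,0],[0,0,0,0,0],[0,0,0,0,0]]]'
python3 - <<'E'
from h import *
show()
q,d=optics.camera('side');cv2.imwrite('pics/d.png',cv2.resize(q[75:235,200:400],None,fx=3,fy=3))
E
```

```text
time_s: 8.17
tcp_pos: [579.0, 181.1, 250.8]
ee_rot: [-0.001, -0.271, 0.963, 0.0]
contact_force: [-0.5, 0.0, 0.2]
gripper_width: 0.5
finger_force: 0.0
t 8.17 stand [ 68.3 -40.5 250.8] w [579. 181. 251.] tool-y yaw 121.4 F(stand) [-0.4  0.3  0.2] w 0.5
```

View pics/d.png

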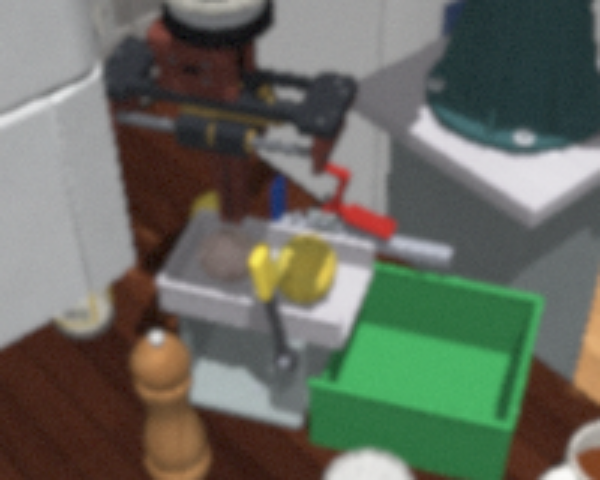

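The bar now sticks out past the stand (420,245), the pawl is still open, and the finger is behind the yellow pad (262,270). I'll lower and push along the arc.

```bash
python3 -m inch '[[[0,0,0,25,0],[0,0,0,25,0],[0,0,0,9,0],[0,0,0,0,0],[0,0,5,0,0],[0,0,5,-0.5,0],[0,0,5,-0.5,0],[0,0,5,0,0],[0,0,5,0,0],[0,0,5,0,0],[0,0,5,0.5,0],[0,0,5,0.5,0],[0,0,5,1,0],[0,0,5,1,0]]]'; python3 -c "from h import *;show()"
```

```text
time_s: 9.38
tcp_pos: [554.0, 224.9, 190.7]
ee_rot: [0.0, -0.271, 0.963, 0.0]
contact_force: [1.7, -0.3, 1.3]
gripper_width: 0.4
finger_force: 0.8
t 9.38 stand [ 69.7  10.  190.7] w [554. 225. 191.] tool-y yaw 121.4 F(stand) [ 1.3 -1.1  1.3] w 0.4
```

```bash
python3 -m inch '[[[0,0,4.5,1.5,0],[0,0,4.5,1.5,0],[0,0,5,2,0],[0,0,4.5,2,0],[0,0,4.5,2.3,0],[0,0,4.5,2.3,0]]]'
python3 - <<'E'
from h import *
show()
q,d=optics.camera('side');cv2.imwrite('pics/e.png',cv2.resize(q[75:235,200:400],None,fx=3,fy=3))
E
```

```text
time_s: 9.88
tcp_pos: [539.2, 248.1, 178.6]
ee_rot: [-0.0, -0.271, 0.963, 0.0]
contact_force: [0.9, -0.6, 0.9]
gripper_width: 0.8
finger_force: 0.4
t 9.88 stand [ 69.1  37.4 178.6] w [539. 248. 179.] tool-y yaw 121.4 F(stand) [ 0.5 -1.   0.9] w 0.8
```

View pics/e.png

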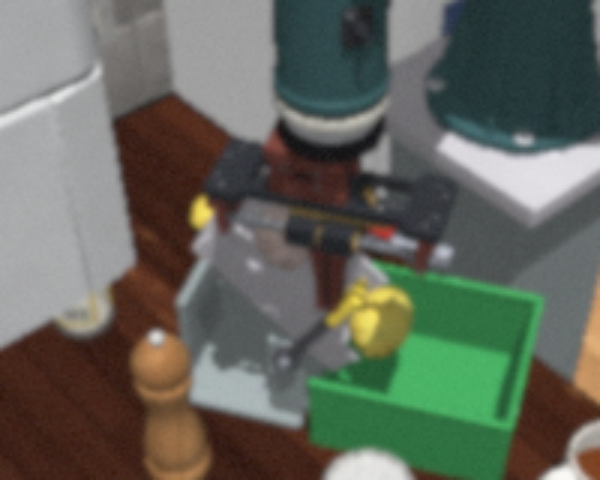

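The tray is tipped about 0.75 rad and the lemon (382,320) is at the lip. The garlic is still up at (280,245). Continuing to full tilt.

```bash
python3 -m inch '[[[0,0,4,2.7,0],[0,0,4,2.7,0],[0,0,4,2.8,0],[0,0,4,3,0],[0,0,3.5,3.2,0],[0,0,3.5,3.2,0],[0,0,2,2,0],[0,0,0,0,0],[0,0,0,0,0],[0,0,0,0,0],[0,0,0,0,0],[0,0,0,0,0]]]'
python3 - <<'E'
from h import *
show()
q,d=optics.camera('side');cv2.imwrite('pics/f.png',cv2.resize(q[75:235,200:400],None,fx=3,fy=3))
E
```

```text
time_s: 10.93
tcp_pos: [527.3, 268.2, 160.4]
ee_rot: [0.0, -0.271, 0.963, -0.001]
contact_force: [-1.0, -5.2, 8.2]
gripper_width: 0.5
finger_force: 4.2
t 10.93 stand [ 69.4  60.8 160.4] w [527. 268. 160.] tool-y yaw 121.4 F(stand) [-3.5 -3.9  8.2] w 0.5
```

View pics/f.png

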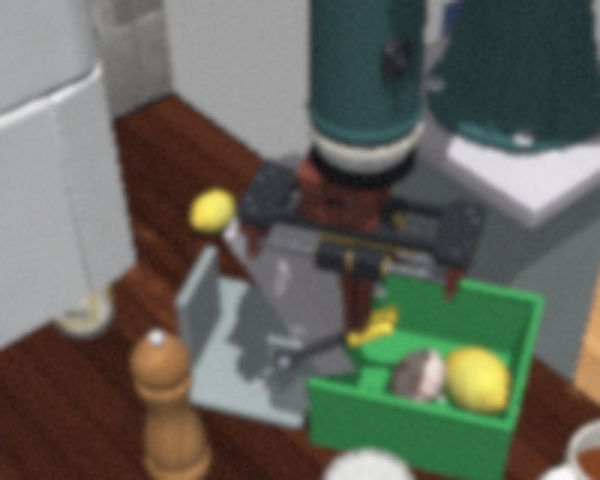

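Both are in the caddy: the garlic at (420,375) and the lemon at (478,378). Reversing along the arc to let the tray down gently, then lifting clear.

```bash
python3 -m inch '[[[0,0,-4,-4,0],[0,0,-4,-3.5,0],[0,0,-4,-3,0],[0,0,-4,-3,0],[0,0,-4,-2.8,0],[0,0,-4,-2.7,0],[0,0,-5,-2.6,0],[0,0,-5,-2.4,0],[0,0,-5,-2.2,0],[0,0,-5,-2,0],[0,0,-5,-1.7,0],[0,0,-5,-1.2,0],[0,0,-5,-0.8,0],[0,0,-5,-0.4,0],[0,0,-5,0,0],[0,0,-5,0,0],[0,0,-5,0,0],[0,0,-5,0,0],[0,0,-5,0.5,0],[0,0,-5,0.5,0]]]'; python3 -c "from h import *;show()"
```

```text
time_s: 12.65
tcp_pos: [575.8, 188.4, 190.5]
ee_rot: [-0.0, -0.271, 0.963, -0.0]
contact_force: [0.4, -1.0, -0.3]
gripper_width: 0.5
finger_force: 0.5
t 12.65 stand [ 69.4 -32.6 190.5] w [576. 188. 191.] tool-y yaw 121.4 F(stand) [-0.2 -1.1 -0.3] w 0.5
```

```bash
python3 -m inch '[[[0,0,-4,0,0],[0,0,-5,0,0],[0,0,0,0,0],[0,0,0,-25,0],[0,0,0,-30,0],[0,0,0,-20,0],[0,30,0,0,0],[0,35,0,0,0],[0,35,0,0,0],[0,35,0,0,0],[0,30,0,0,0],[0,30,0,0,0],[0,0,0,0,0],[0,0,0,0,0],[0,0,0,0,0],[0,0,0,0,0]]]'
python3 - <<'E'
from h import *
show()
q,d=optics.camera('side');t,_=optics.camera('top')
o=np.zeros((480,800,3),np.uint8);a=cv2.resize(q[85:235,200:360],None,fx=2.5,fy=2.5);b=cv2.resize(t[140:290,230:480],(400,240));o[:375,:400]=a;o[:240,400:]=b;cv2.imwrite('pics/g.png',o[:380])
E
```

```text
time_s: 13.98
tcp_pos: [415.2, 80.0, 266.1]
ee_rot: [0.001, -0.271, 0.963, -0.0]
contact_force: [-0.0, 0.5, -0.4]
gripper_width: 0.6
finger_force: 0.0
t 13.98 stand [-124.1  -41.8  266.1] w [415.  80. 266.] tool-y yaw 121.4 F(stand) [ 0.2  0.4 -0.4] w 0.6
```

View pics/g.png

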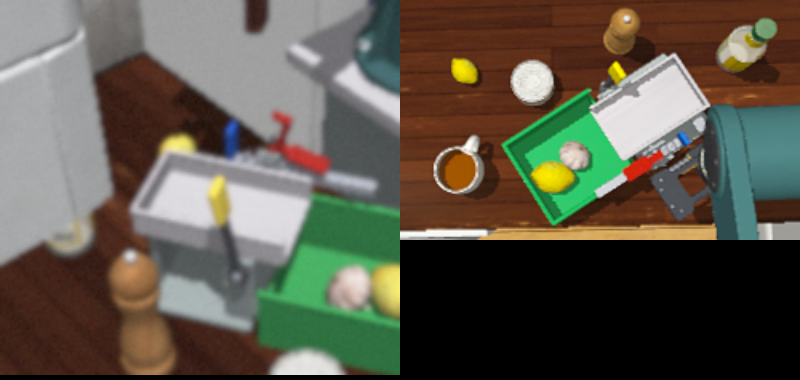

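The tray is level and empty, and the garlic (575,155) and lemon (553,177) are in the caddy. The pawl is still open, the bar is out, and the bottle, mill, tin and mug haven't moved.

```bash
python3 -c "from station import arm;print(arm.close_job())"
```

```text
the job is handed in; nothing more can be done
None
```

The job is done and handed in at about 14 s: the lemon and garlic are in the green caddy, the tray is back level, the pawl is open, the bar is out at its stop, and the bottle, mill, tin and mug stand where they were.

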